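Gauge the blind bore and fit the matching rest post

ROBOT

A 7-joint arm with a two-finger parallel gripper is mounted at the origin on the work surface. World frame = base frame: x ahead of the robot, y to its left, z up, the work surface at z = 0. Lengths are in m, angles in rad, forces in N, time in s.
With the tool pointing down it reaches from about 0.4 to 0.85 m from the base axis. Payload 10.4 kg.
Tool frame: the origin (TCP) lies midway between the tips of the shut fingers; the grasp point (between the pads) lies 19 mm behind it; z points along the fingers, y is the line along which they close (so a half turn about z gives the same grasp; the last joint's range is limited). The gripper opens to 85 mm and grips with 20 to 120 N. Pads are 22 mm wide; open, the fingers measure 114 mm over their backs; the gripper's body (76 mm by 85 mm) begins 54 mm behind the grasp point. The pads swing forward as they close: fully open they stand 13 mm farther back than shut.
Start: joints at [1.187, 0.332, -0.065, 1.46, 0.022, 1.35, -0.088], TCP at [0.221, -0.585, 0.231] pointing down, gripper open.
Joint ranges: [-2.6, 2.6], [-0.5, 2.12], [-1.47, 1.34], [0.16, 2.42], [-1.27, 4.41], [0.06, 2.06], [-2.6, 2.6]. Speed limits (rad/s): [2.22, 2.22, 2.79, 2.79, 3.14, 3.14, 3.14].

INTERFACE

Orientations are given as a unit quaternion [x, y, z, w].
In Python, from workcell import get_obs, camera, camera_params, hand_in gives the robot as it stands.
- The arm moves only by the tool carry_out, never from a script. Its argument "commands" is a list that holds one entry, the list of rows, each a list of 6 numbers: the shift along the tool's x, y, z in units of 40 mm (1.0 is 40 mm), then the turn, a rotation vector about the tool's x, y, z in units of 6 degrees (1.0 is 6 degrees). In form: [[[x, y, z, ax, ay, az], ...]]. A call has 1 to 20 rows; each row shifts and turns the commanded pose from where the row before left it, along the tool's axes as they then stand; what a row does not reach is not made up. A row lasts 1/12 s, in which the tool goes at most 41.7 mm and 7.16 degrees, less where a joint would pass 70% of its speed; a pose out of reach is approached as far as the arm can. A call is refused whole if a number of a shift passes 1 or a number of a turn 1, either way. A call with a gripper value outside its range is refused whole. "hand" is the closure, from -1 (fully open) to 1 (shut), set as the call begins (left out, the last holds). The fingers move at their own pace and stop on an object; "force" is the grip in N (left out, the last holds). Time passes only in rows, so rows that do not move let the fingers close. It gives the time, the measured TCP pose, the force, the opening and the grip force at its end, in the units of the state.
- get_obs(): the state, without advancing time (a new reading comes with each control period).
- camera(name): name is "side" or "top"; returns the picture (384x512x3 uint8, red, green, blue); there is no depth.
- camera_params(name): a dict with "mtx" (3x3 intrinsics, pixels), "k1" (the pictures are not rectified: a ray, as slopes to the right and down, at radius r is drawn at 1 + k1 r^2 times it, then the intrinsics apply), "R" (3x3) and "t" (3): a world point X has camera coordinates R X + t. Camera axes: x right, y down, z forward; pixel columns grow to the right and rows downward; lengths in m; the calibration is good to about 2 mm. A picture is of the moment at which its call begins. camera_params takes no time and is no camera call.
- hand_in(): hands the job in; it is judged then, once.
The state is a dict: "clock": time; "joint_pos": joint angles; "joint_velocities": joint speeds; "tau": joint torques, N m; "position": TCP position; "ee_rot": TCP orientation; "ft_force": force on the tool from outside, world axes, zero at the start; "torque": the same for the moment, N m; "grip_width": opening from 0.0 (shut) to 1.0 (fully open); "grasp_force": force on a finger pad.
Only numpy, scipy, OpenCV 4.12 (cv2) and the standard library are available. Lean on these libraries where they do the work, as an engineer would, in place of code of your own. Each camera call takes 0.05 s, during which the arm holds its last target. There are 200 camera calls.

TASK

The panel rest on the studio bench is missing one of its four posts: use the depth rod from its stand to feel gently for the bottom of the empty bore, holding it there for a moment, then put the rod back in its stand. From the rack take only the one spare post that fits that depth, and seat it fully home in the bore so that its top is level with the other three posts. Press lightly, and leave the other posts, the tape, the jar, the brush and the spatula where they are.

Things in the scene. Friction and masses are not known exactly. Their poses are not given: they have to be found in the camera images.
- base: Panel rest: fixed plywood block 200 (its x) x 160 (its y) x 60 mm high, origin at the centre of its underside, z up. On top stand three fixed round aluminium posts, 16 mm diameter, 40 mm above the block's top, at block (x, y) = (75, 45), (75, -55), (-55, -55) mm; the fourth corner has an empty blind bore. The block does not yield.
- bore (a point): Centre of the mouth of the empty round blind bore, on the block's top face, at block (x, y) = (-55, 45) mm, 60 mm above the table. Bore diameter 17.5 mm with a 2 mm bevel at the mouth; z up. Its flat hard floor lies 24, 36 or 48 mm below the mouth: not known beforehand, and not given by any pose. (The rules call this floor floor_a, floor_b or floor_c: 24, 36 or 48 mm deep.)
- rack: Fixed wooden rack 60 (its x) x 170 (its y) x 30 mm high, origin at the centre of its underside; three loose holes of 19 mm in a row along its y at 0 and +-55 mm, 20 mm deep, each holding one spare post upright, in any order.
- stand_hole0 (a point): Centre of the mouth of the 14 mm hole, 35 mm deep, in the top of the rod's stand, a fixed dark wooden block 60 x 60 x 45 mm high; z up. The depth rod stands in it at the start.
- rod_handle (a point): Centre of the round wooden handle (22 mm diameter, 45 mm tall) at the top of the depth rod: a rigid tool 130 mm long, about 75 g, below the handle a steel rod 10 mm in diameter and 85 mm long. z runs along the rod, from tip to handle; stands upright at the start.
- rod_tip (a point): Centre of the flat tip of the depth rod, 107.5 mm below the handle's centre.
- post_short_mid (a point): Middle (half-way up) of the short spare post: plain round aluminium pin, 16 mm diameter, 64 mm long, about 35 g, flat top and bevelled foot, z along it and up; upright in the rack with its foot 10 mm above the table. It stands 40 mm above the panel rest only in a bore 24 mm deep.
- post_short_top (a point): Centre of the top face of the short spare post, 32 mm above its middle.
- post_middle_mid (a point): Middle (half-way up) of the middle spare post: plain round aluminium pin, 16 mm diameter, 76 mm long, about 42 g, flat top and bevelled foot, z along it and up; upright in the rack with its foot 10 mm above the table. It stands 40 mm above the panel rest only in a bore 36 mm deep.
- post_middle_top (a point): Centre of the top face of the middle spare post, 38 mm above its middle.
- post_long_mid (a point): Middle (half-way up) of the long spare post: plain round aluminium pin, 16 mm diameter, 88 mm long, about 48 g, flat top and bevelled foot, z along it and up; upright in the rack with its foot 10 mm above the table. It stands 40 mm above the panel rest only in a bore 48 mm deep.
- post_long_top (a point): Centre of the top face of the long spare post, 44 mm above its middle.
- tape: Bystander: roll of paper masking tape lying flat, 90 mm across, 24 high; leave it alone.
- jar: Bystander: small closed glass jar, 60 mm across, 65 high; leave it alone.
- brush: Bystander: paint brush lying flat, about 200 mm long; leave it alone.
- knife: Bystander: spatula lying flat, 200 mm long; leave it alone.
Not all that is in view belongs to the job. Leave any green or purple look-alike of the part that bears stand_hole0 alone.

How it is judged:
By the outcome, as a careful person would: the job done as asked, in the order asked, and still so for the second after the job is handed in, with the robot touching nothing.
It also fails if it takes over 72 s, if anything falls off the work surface, if the arm or the gripper's body presses on something with over 40 N, if the wrist force passes 120 N, or if a joint passes its speed limit or range.

## Working session

There is one attempt and no reset: what is moved stays moved. The work goes in short steps, Python scripts to look and compute and a tool call to move; the robot and the scene stay as the last step left them, time stands still between calls to the robot, and variables do not carry over. Pictures are saved under pics/ and viewed, at most 14 in all, crops included, and the job is handed in when it is done.

Besides the shell and the picture viewer there is one more tool, called after "Emit:" in YAML: its name, and indented under it one key for each argument. carry_out: Moves the arm, as the interface text tells. Its arguments: {"type":"object","properties":{"commands":{"type":"array"},"hand":{"type":"number"},"force":{"type":"number"}},"required":["commands"]}

```bash
mkdir -p pics; ls
python3 - <<'E'
from workcell import *
import cv2,json
for n in("top","side"):
    im=camera(n); cv2.imwrite(f"pics/{n}0.png",cv2.resize(im[:,:,::-1],(800,600),interpolation=cv2.INTER_CUBIC)); cv2.imwrite(f"raw_{n}.png",im[:,:,::-1])
    print(n,camera_params(n))
print(get_obs())
E
```

```text
pics
top {'mtx': array([[481.30383698,   0.        , 257.24650027],
       [  0.        , 481.30383698, 194.72323682],
       [  0.        ,   0.        ,   1.        ]]), 'k1': -0.18933962202458118, 'R': array([[-0.02937781, -0.99954129, -0.00735945],
       [-0.99028197,  0.03010537, -0.13577662],
       [ 0.1359359 ,  0.00329912, -0.99071214]]), 't': array([-0.03236903,  0.57921789,  1.16398092])}
side {'mtx': array([[361.7424674 ,   0.        , 254.61851404],
       [  0.        , 361.7424674 , 192.36721682],
       [  0.        ,   0.        ,   1.        ]]), 'k1': 0.006509440279441842, 'R': array([[-0.92608385, -0.37676214, -0.02046934],
       [-0.16426251,  0.4514091 , -0.87706765],
       [ 0.33968593, -0.80887584, -0.47993057]]), 't': array([0.48989278, 0.2174223 , 0.71889374])}
{'clock': 0.1, 'joint_pos': array([ 1.18744112,  0.33281604, -0.06471513,  1.46083401,  0.02160647,
        1.34995252, -0.08850562]), 'joint_velocities': array([-0.00036116, -0.0006818 ,  0.00063284, -0.00106662,  0.00023232,
       -0.00029064,  0.00013245]), 'tau': array([ 1.46279261e-03, -6.26747918e+01,  4.92488046e-02, -3.92433786e+01,
        1.62378070e-02,  7.06153209e-03, -8.06562070e-05]), 'position': array([ 0.22049423, -0.58444604,  0.23060209]), 'ee_rot': array([ 9.83773222e-01,  1.79415206e-01, -1.48267172e-04, -6.40098873e-04]), 'ft_force': array([ 0.63957043,  1.18550093, -0.04774103]), 'torque': array([ 0.01824979, -0.01290372,  0.02535975]), 'grasp_force': 0.0, 'grip_width': 1.002007602710867}
```

View pics/top0.png

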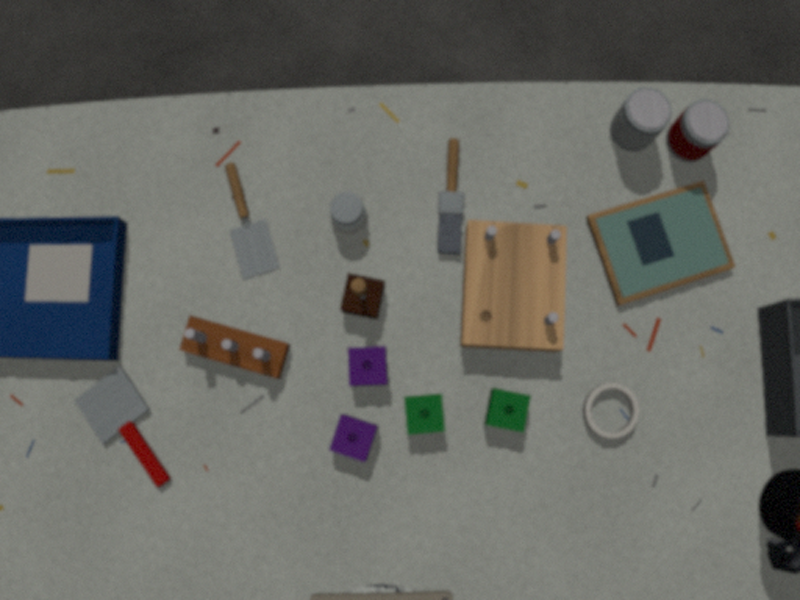

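View pics/side0.png

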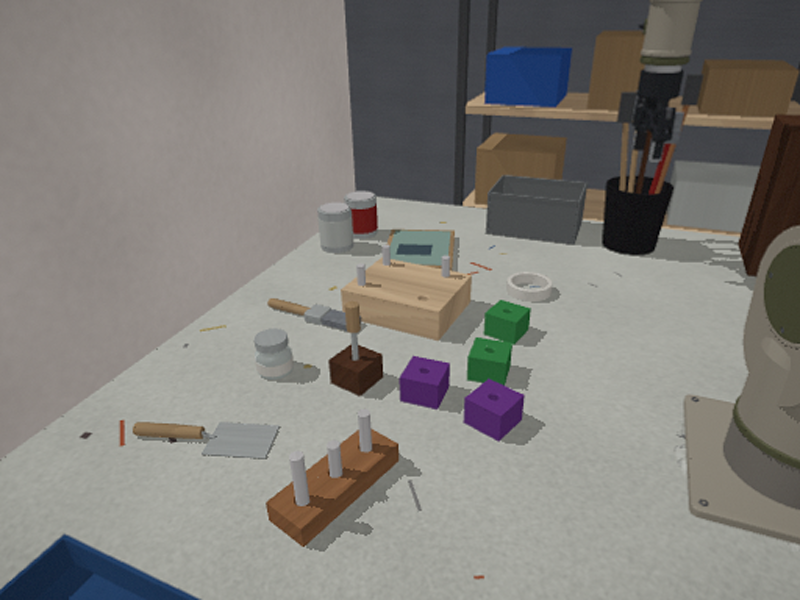

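The top view (800x600 px) shows:
- the panel rest at (515,285), with posts at (490,233), (554,238) and (551,320), and the empty bore at (486,315)
- the rack at (235,347), with three posts

Stand candidates are brown (363,297), purple (367,366) and (354,437), and green (425,413) and (508,410). Only the dark brown one is wooden and carries the rod, so I take that one. I'll confirm it in a crop and measure.

```bash
cat > h.py <<'E'
import numpy as np, cv2
from workcell import *
def ray(n,px):
    p=camera_params(n); K=p["mtx"]; a=(np.atleast_2d(px).astype(float)-K[:2,2])/[K[0,0],K[1,1]]
    u=a.copy()
    for _ in range(20): u=a/(1+p["k1"]*(u**2).sum(1,keepdims=True))
    d=np.c_[u,np.ones(len(u))]@p["R"]
    return -p["R"].T@p["t"],d
def plane(n,px,z):
    c,d=ray(n,px); return c+d*((z-c[2])/d[:,2])[:,None]
def proj(n,X):
    p=camera_params(n); c=np.atleast_2d(X)@p["R"].T+p["t"]; u=c[:,:2]/c[:,2:]
    u=u*(1+p["k1"]*(u**2).sum(1,keepdims=True)); return u*[p["mtx"][0,0],p["mtx"][1,1]]+p["mtx"][:2,2]
def blobs(m,lo,hi):
    k,l,s,c=cv2.connectedComponentsWithStats(m.astype(np.uint8))
    return [(s[i],c[i],l==i) for i in range(1,k) if lo<=s[i][4]<=hi]
E
python3 - <<'E'
from h import *
im=cv2.imread("raw_top.png"); hsv=cv2.cvtColor(im,cv2.COLOR_BGR2HSV)
c=cv2.resize(im[130:250,110:370],None,fx=3.07,fy=3.07,interpolation=cv2.INTER_CUBIC); cv2.imwrite("pics/crop1.png",c)
for (x,y) in [(363,305),(480,290),(230,355),(490,233),(190,335),(358,285),(486,315)]:
    print((x,y),hsv[int(y/1.5625),int(x/1.5625)])
s=cv2.imread("raw_side.png");hs=cv2.cvtColor(s,cv2.COLOR_BGR2HSV)
cv2.imwrite("pics/crop2.png",cv2.resize(s[160:350,165:325],None,fx=3.1,fy=3.1,interpolation=cv2.INTER_CUBIC))
E
```

```text
(363, 305) [  9 158  34]
(480, 290) [ 16 104 140]
(230, 355) [ 13 179  74]
(490, 233) [165   4 115]
(190, 335) [  0   0 131]
(358, 285) [ 17 129 107]
(486, 315) [ 16 105  90]
```

View pics/crop1.png

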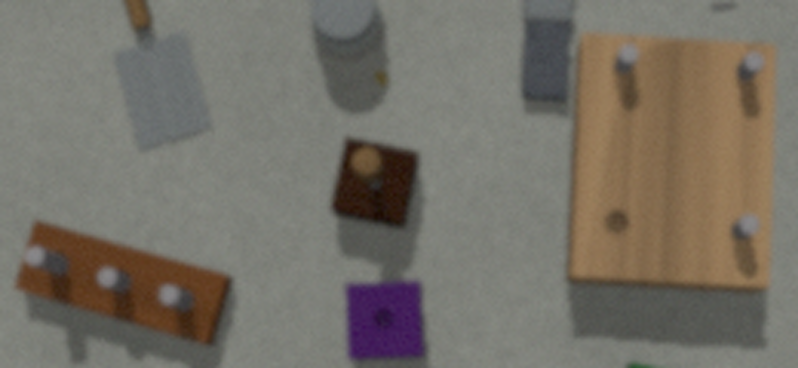

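View pics/crop2.png

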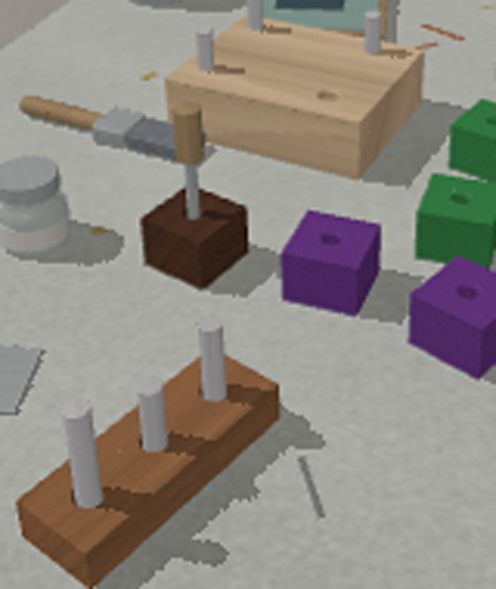

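The crops confirm it: the rod stands in the brown block, and the purple and green blocks are empty. In crop1 the posts are at (38,256), (108,277) and (172,295) and look like long, short and middle. The bore is at (616,220). Next I get positions.

Run:
```python
from h import *
np.set_printoptions(precision=4,suppress=True)
im=cv2.imread("raw_top.png"); hsv=cv2.cvtColor(im,cv2.COLOR_BGR2HSV); H,S,V=[hsv[...,i].astype(int) for i in range(3)]
c2r=lambda x,y:np.array([110+(x+.5)/3.07-.5,130+(y+.5)/3.07-.5])
W=(H<25)&(S>70)
def near(mask,px):
    mask=cv2.morphologyEx(mask.astype(np.uint8),cv2.MORPH_CLOSE,np.ones((5,5)))
    b=blobs(mask,20,1e5); b=min(b,key=lambda b:np.hypot(*(b[1]-px))); return b
for nm,px,z,mk in [("block",(329,183),.06,W&(V>80)),("rack",(150,222),.03,W&(V>40)),("stand",(232,190),.045,W)]:
    s,c,m=near(mk,px)
    cn=cv2.findContours(m.astype(np.uint8),cv2.RETR_EXTERNAL,cv2.CHAIN_APPROX_NONE)[0][0][:,0]
    P=plane("top",cn,z)[:,:2]
    r=cv2.minAreaRect((P*1000).astype(np.float32)); print(nm,s,r)
print("bore~",plane("top",c2r(616,220),.06))
# posts: bright low-sat tops
for nm,xy,z in [("bp1",(627,57),.1),("bp2",(752,65),.1),("bp3",(747,227),.1),("h",(366,160),.14)]:
    print(nm,plane("top",c2r(*xy),z))
for xy in [(38,256),(108,277),(172,295)]:
    for z in(.074,.086,.098):
        p=plane("top",c2r(*xy),z)[0]; foot=p.copy(); 
        print(xy,z,p,"side px crop2",((proj("side",p)[0]-[165,160])*3.1))
```

```text
block [ 295  141   67   84 5045] ((601.5886840820312, -228.0590362548828), (161.2115936279297, 202.63685607910156), 84.89876556396484)
rack [ 115  202   70   40 1375] ((518.6798095703125, 225.34683227539062), (173.10626220703125, 59.3209342956543), 73.00174713134766)
stand [219 176  26  27 543] ((593.2379760742188, 13.376884460449219), (57.82212448120117, 60.13446044921875), 76.11687469482422)
bore~ [[ 0.5548 -0.1795  0.06  ]]
bp1 [[ 0.6787 -0.1899  0.1   ]]
bp2 [[ 0.6698 -0.2888  0.1   ]]
bp3 [[ 0.5414 -0.2772  0.1   ]]
h [[0.5962 0.0143 0.14  ]]
(38, 256) 0.074 [0.5379 0.2838 0.074 ] side px crop2 [ 72.0815 439.3815]
(38, 256) 0.086 [0.5366 0.2803 0.086 ] side px crop2 [ 75.0049 420.0774]
(38, 256) 0.098 [0.5353 0.2768 0.098 ] side px crop2 [ 77.9583 400.5711]
(108, 277) 0.074 [0.5196 0.2264 0.074 ] side px crop2 [148.3667 381.0816]
(108, 277) 0.086 [0.5185 0.2235 0.086 ] side px crop2 [150.7429 363.2136]
(108, 277) 0.098 [0.5174 0.2206 0.098 ] side px crop2 [153.1453 345.1465]
(172, 295) 0.074 [0.504  0.1747 0.074 ] side px crop2 [208.362  334.0408]
(172, 295) 0.086 [0.503  0.1723 0.086 ] side px crop2 [210.3396 317.3044]
(172, 295) 0.098 [0.5021 0.17   0.098 ] side px crop2 [212.3402 300.3725]
```

Measured positions (m):
- **Bore:** about (0.551, -0.1785). The post spacings of 99 and 129 mm match the 100 and 130 mm given.
- **Rod:** about (0.595, 0.014).
- **Rack posts:** long (0.535, 0.277), short (0.519, 0.226), middle (0.503, 0.172). The outer two are 109 mm apart against 110 mm given.

First I turn the tool so the fingers close across the rack row.

Emit:
carry_out:
  commands:
    - [[0, 0, 0, 0, 0, -0.965], [0, 0, 0, 0, 0, -0.965], [0, 0, 0, 0, 0, -0.965], [0, 0, 0, 0, 0, -0.965], [0, 0, 0, 0, 0, -0.965], [0, 0, 0, 0, 0, -0.965], [0, 0, 0, 0, 0, -0.965], [0, 0, 0, 0, 0, -0.965], [0, 0, 0, 0, 0, -0.965], [0, 0, 0, 0, 0, 0]]
  hand: -1
  force: 40

```text
clock: 0.93
position: [0.2205, -0.5846, 0.2309]
ee_rot: [0.804, 0.595, 0.0, -0.0]
ft_force: [-0.4, -0.0, 0.1]
grip_width: 1.002
grasp_force: 0.0
```

```bash
cat >> h.py <<'E'
from scipy.spatial.transform import Rotation as Ro
def go(*X):
    o=get_obs(); R=Ro.from_quat(o["ee_rot"]).as_matrix()
    d=R.T@(np.array(X)-o["position"])/.04
    print("t",round(o["clock"],2),"pos",o["position"].round(4),"x",R[:,0].round(3),"z",R[:,2].round(3),"F",o["ft_force"].round(1),"w",round(o["grip_width"],3),"g",round(o["grasp_force"],1)); print("units",d.round(3))
E
python3 -c "
from h import *
go(.5945,.014,.231)"
```

```text
t 0.93 pos [ 0.2205 -0.5846  0.2309] x [0.292 0.957 0.001] z [-0.     0.001 -1.   ] F [-0.4 -0.   0.1] w 1.002 g 0.0
units [1.704e+01 4.581e+00 6.000e-03]
```

Emit:
carry_out:
  commands:
    - [[0.5, 0.13, 0, 0, 0, 0], [0.9, 0.242, 0, 0, 0, 0], [0.9, 0.242, 0, 0, 0, 0], [0.9, 0.242, 0, 0, 0, 0], [0.9, 0.242, 0, 0, 0, 0], [0.9, 0.242, 0, 0, 0, 0], [0.9, 0.242, 0, 0, 0, 0], [0.9, 0.242, 0, 0, 0, 0], [0.9, 0.242, 0, 0, 0, 0], [0.9, 0.242, 0, 0, 0, 0], [0.9, 0.242, 0, 0, 0, 0], [0.9, 0.242, 0, 0, 0, 0], [0.9, 0.242, 0, 0, 0, 0], [0.9, 0.242, 0, 0, 0, 0], [0.9, 0.242, 0, 0, 0, 0], [0.9, 0.242, 0, 0, 0, 0], [0.9, 0.242, 0, 0, 0, 0], [0.9, 0.242, 0, 0, 0, 0], [0.9, 0.242, 0, 0, 0, 0], [0.34, 0.1, 0, 0, 0, 0]]

```text
clock: 2.6
position: [0.5987, 0.0177, 0.2309]
ee_rot: [0.805, 0.594, 0.001, -0.001]
ft_force: [0.2, 0.9, 0.4]
grip_width: 0.999
grasp_force: 0.0
```

Run:
```python
from h import *
s=camera("side")[:,:,::-1]; t=camera("top")[:,:,::-1]
a=cv2.resize(s[120:300,165:325],(480,540),interpolation=cv2.INTER_CUBIC)
b=cv2.resize(t[130:230,180:280],(320,320),interpolation=cv2.INTER_CUBIC); b=cv2.copyMakeBorder(b,0,220,0,0,cv2.BORDER_CONSTANT)
cv2.imwrite("pics/c3.png",np.hstack([a,b]))
for z in (.0985,.15): go(.5945,.014,z)
```

```text
t 2.7 pos [0.5981 0.016  0.2307] x [0.294 0.956 0.002] z [-0.001  0.002 -1.   ] F [ 0.2 -1.5  0.2] w 1.003 g 0.0
units [-0.08  -0.068  3.305]
t 2.7 pos [0.5981 0.016  0.2307] x [0.294 0.956 0.002] z [-0.001  0.002 -1.   ] F [ 0.2 -1.5  0.2] w 1.003 g 0.0
units [-0.078 -0.069  2.017]
```

View pics/c3.png

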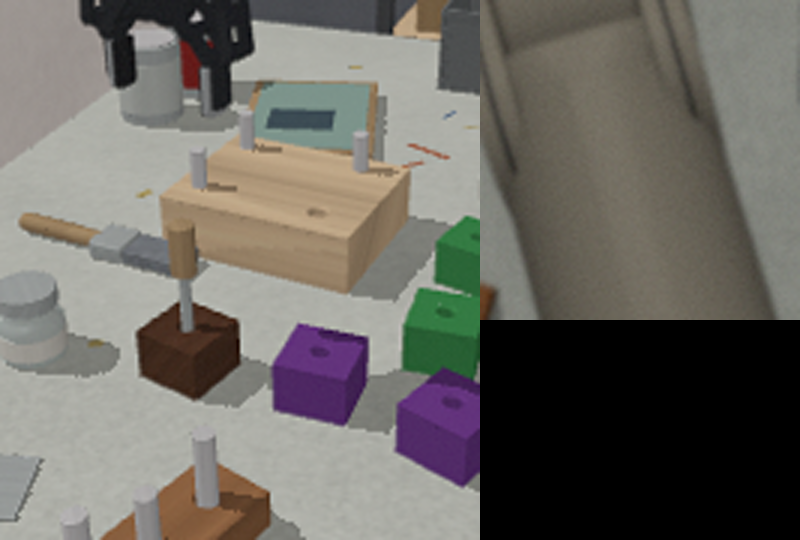

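The gripper hangs above the rod handle, with finger tips at (120,80) and (218,105) in the crop and the handle at (181,245). It is lined up, so I go down and grip.

Emit:
carry_out:
  commands:
    - [[-0.08, -0.07, 0.4, 0, 0, 0], [0, 0, 0.6, 0, 0, 0], [0, 0, 0.6, 0, 0, 0], [0, 0, 0.6, 0, 0, 0], [0, 0, 0.6, 0, 0, 0], [0, 0, 0.4, 0, 0, 0], [0, 0, 0.1, 0, 0, 0], [0, 0, 0, 0, 0, 0]]

```text
clock: 3.37
position: [0.5931, 0.0087, 0.0983]
ee_rot: [0.806, 0.592, -0.001, -0.001]
ft_force: [0.7, 0.0, 1.1]
grip_width: 0.998
grasp_force: 0.0
```

Emit:
carry_out:
  commands:
    - [[0, 0, 0, 0, 0, 0], [0, 0, 0, 0, 0, 0], [0, 0, 0, 0, 0, 0], [0, 0, 0, 0, 0, 0], [0, 0, 0, 0, 0, 0], [0, 0, 0, 0, 0, 0], [0, 0, 0, 0, 0, 0], [0, 0, 0, 0, 0, 0], [0, 0, 0, 0, 0, 0], [0, 0, 0, 0, 0, 0]]
  hand: 1
  force: 40

```text
clock: 4.2
position: [0.5944, 0.0098, 0.0999]
ee_rot: [0.805, 0.593, 0.0, 0.0]
ft_force: [-1.8, 0.2, 5.4]
grip_width: 0.246
grasp_force: 39.2
```

```bash
python3 -c "
from h import *
go(.5945,.014,.23)"
```

```text
t 4.2 pos [0.5944 0.0098 0.0999] x [0.296 0.955 0.   ] z [ 0.001 -0.    -1.   ] F [-1.8  0.2  5.4] w 0.246 g 39.2
units [ 0.101 -0.026 -3.252]
```

Emit:
carry_out:
  commands:
    - [[0, 0, -0.2, 0, 0, 0], [0, 0, -0.4, 0, 0, 0], [0, 0, -0.6, 0, 0, 0], [0, 0, -0.6, 0, 0, 0], [0, 0, -0.6, 0, 0, 0], [0, 0, -0.6, 0, 0, 0], [0, 0, -0.4, 0, 0, 0], [0, 0, 0, 0, 0, 0], [0, 0, 0, 0, 0, 0], [0, 0, 0, 0, 0, 0]]

```text
clock: 5.03
position: [0.5935, 0.0096, 0.2345]
ee_rot: [0.805, 0.593, -0.001, -0.0]
ft_force: [-0.3, 0.2, -0.8]
grip_width: 0.245
grasp_force: 39.3
```

```bash
python3 -c "
from h import *
go(.551,-.1785,.235)
s=camera('side')[:,:,::-1];cv2.imwrite('raw_s2.png',s)
cv2.imwrite('pics/c4.png',cv2.resize(s[90:270,145:325],(720,720)[:2],interpolation=cv2.INTER_CUBIC)[:600])
p=get_obs()['position']
for z in (.037,.0,-.0195-.0,-.0885): print(z,(proj('side',p+[0,0,z])[0]-[145,90])*4)
"
```

```text
t 5.03 pos [0.5935 0.0096 0.2345] x [ 0.296  0.955 -0.001] z [-0.001 -0.    -1.   ] F [-0.3  0.2 -0.8] w 0.245 g 39.3
units [-4.808  0.376 -0.011]
0.037 [311.23116498 199.59424392]
0.0 [315.43294869 262.94359545]
-0.0195 [317.57184101 295.20763707]
-0.0885 [324.75253288 403.60587425]
```

View pics/c4.png

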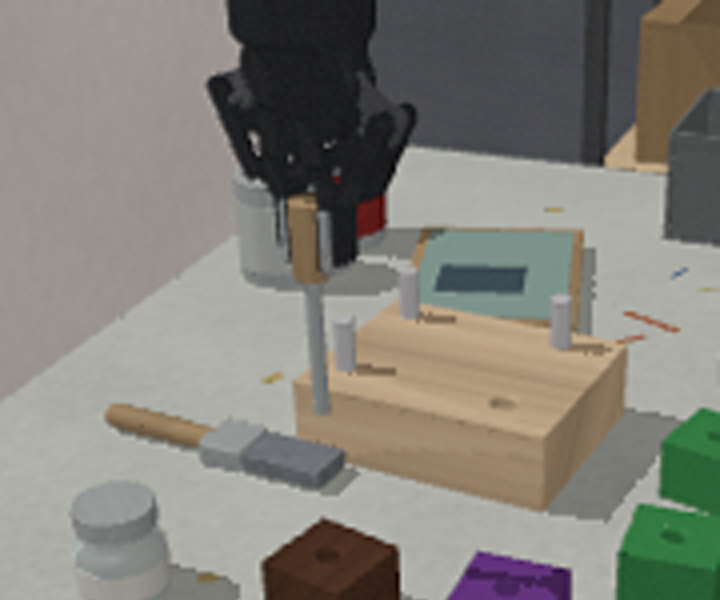

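The rod hangs upright with its tip at (321,410), against (325,404) predicted for a centred grip. So the rod sits about 4 mm along tool +x from the TCP, which matches the handle position I measured. The bore is at (503,403). I move the tip above the bore, allowing for that offset.

Emit:
carry_out:
  commands:
    - [[-0.3, 0.02, 0, 0, 0, 0], [-0.5, 0.04, 0, 0, 0, 0], [-0.6, 0.05, 0, 0, 0, 0], [-0.7, 0.055, 0, 0, 0, 0], [-0.7, 0.055, 0, 0, 0, 0], [-0.7, 0.055, 0, 0, 0, 0], [-0.6, 0.05, 0, 0, 0, 0], [-0.5, 0.035, 0, 0, 0, 0], [-0.3, 0.017, 0, 0, 0, 0], [0, 0, 0.5, 0, 0, 0], [0, 0, 0.5, 0, 0, 0], [0, 0, 0.3, 0, 0, 0], [0, 0, 0.1, 0, 0, 0], [0, 0, 0, 0, 0, 0], [0, 0, 0, 0, 0, 0]]

```text
clock: 6.33
position: [0.5507, -0.1817, 0.1799]
ee_rot: [0.805, 0.594, 0.0, 0.0]
ft_force: [0.3, 0.2, -0.5]
grip_width: 0.241
grasp_force: 39.3
```

```bash
python3 -c "
from h import *
go(.5498,-.1823,.1585)
S=lambda X:(proj('side',X)[0]-[200,140])*6
s=camera('side')[:,:,::-1]
cv2.imwrite('pics/c5.png',cv2.resize(s[140:240,200:320],(720,600),interpolation=cv2.INTER_CUBIC))
p=get_obs()['position']; print('bore',S([.551,-.1785,.06]),'tip',S(p+[.0012,.0038,-.0885]), 'y+10',S([.551,-.1685,.06]),'x+10',S([.561,-.1785,.06]))
for w in ([.6787,-.1899,.1],[.6698,-.2888,.1],[.5414,-.2772,.1]): print(S(w))
"
```

```text
t 6.33 pos [ 0.5507 -0.1817  0.1799] x [0.295 0.955 0.   ] z [ 0.  0. -1.] F [ 0.3  0.2 -0.5] w 0.241 g 39.3
units [-0.022 -0.017  0.535]
bore [424.68227846 300.84678432] tip [421.99113098 240.56341225] y+10 [417.38781925 310.40687589] x+10 [404.75121089 297.41294782]
[185.46798353 175.3508941 ]
[282.38996358 101.99123436]
[510.57652649 144.52577351]
```

View pics/c5.png

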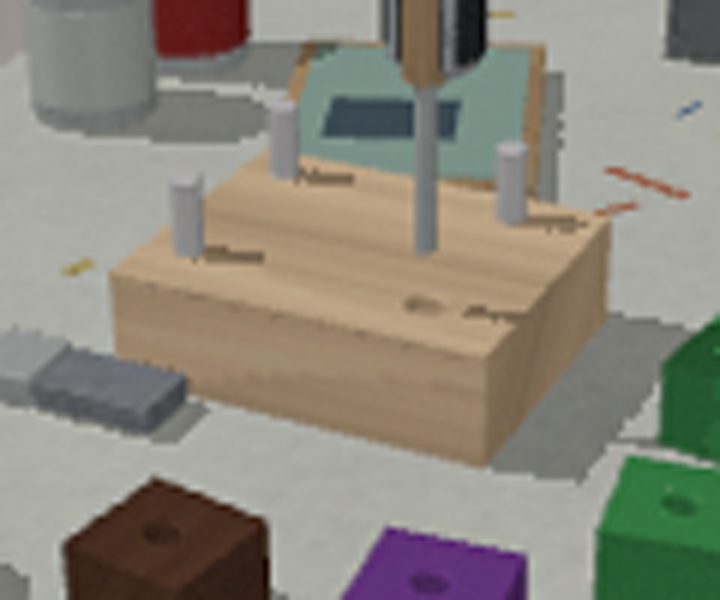

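The tip at (426,249) sits right above the bore at (424,305). I go down to just above the first possible floor, then feel in 1 mm steps.

Emit:
carry_out:
  commands:
    - [[-0.02, -0.02, 0.2, 0, 0, 0], [0, 0, 0.2, 0, 0, 0], [0, 0, 0.2, 0, 0, 0], [0, 0, 0.2, 0, 0, 0], [0, 0, 0.2, 0, 0, 0], [0, 0, 0.2, 0, 0, 0], [0, 0, 0.1, 0, 0, 0], [0, 0, 0, 0, 0, 0], [0, 0, 0, 0, 0, 0], [0, 0, 0, 0, 0, 0]]

```text
clock: 7.22
position: [0.5495, -0.1824, 0.1274]
ee_rot: [0.805, 0.593, 0.0, 0.0]
ft_force: [-0.1, -0.8, -0.7]
grip_width: 0.248
grasp_force: 39.3
```

Emit:
carry_out:
  commands:
    - [[0, 0, 0.025, 0, 0, 0], [0, 0, 0.025, 0, 0, 0], [0, 0, 0.025, 0, 0, 0], [0, 0, 0.025, 0, 0, 0], [0, 0, 0.025, 0, 0, 0], [0, 0, 0, 0, 0, 0]]

```text
clock: 7.72
position: [0.5506, -0.1825, 0.1256]
ee_rot: [0.805, 0.593, 0.001, 0.001]
ft_force: [-7.9, 1.7, 25.0]
grip_width: 0.25
grasp_force: 43.1
```

Contact: the tip is at z = 0.1256 - 0.0899 = 0.0357, so the floor is at 36 mm, 24 mm deep. That calls for the short post. I ease the pressure and hold.

Emit:
carry_out:
  commands:
    - [[0, 0, -0.025, 0, 0, 0], [0, 0, -0.022, 0, 0, 0], [0, 0, 0, 0, 0, 0], [0, 0, 0, 0, 0, 0], [0, 0, 0, 0, 0, 0], [0, 0, 0, 0, 0, 0], [0, 0, 0, 0, 0, 0], [0, 0, 0, 0, 0, 0], [0, 0, 0, 0, 0, 0], [0, 0, 0, 0, 0, 0], [0, 0, 0, 0, 0, 0], [0, 0, 0, 0, 0, 0], [0, 0, 0, 0, 0, 0], [0, 0, 0, 0, 0, 0]]

```text
clock: 8.88
position: [0.5499, -0.1825, 0.1258]
ee_rot: [0.805, 0.593, 0.0, 0.001]
ft_force: [-3.7, 0.3, 11.8]
grip_width: 0.248
grasp_force: 40.7
```

```bash
python3 -c "
from h import *
go(.5498,-.1823,.23)"
```

```text
t 8.88 pos [ 0.5499 -0.1825  0.1258] x [ 0.296  0.955 -0.   ] z [ 0.001 -0.001 -1.   ] F [-3.7  0.3 11.8] w 0.248 g 40.7
units [ 4.000e-03 -1.000e-03 -2.605e+00]
```

Emit:
carry_out:
  commands:
    - [[0, 0, -0.05, 0, 0, 0], [0, 0, -0.2, 0, 0, 0], [0, 0, -0.5, 0, 0, 0], [0, 0, -0.6, 0, 0, 0], [0, 0, -0.6, 0, 0, 0], [0, 0, -0.5, 0, 0, 0], [0, 0, -0.3, 0, 0, 0], [0.3, -0.02, 0, 0, 0, 0], [0.5, -0.04, 0, 0, 0, 0], [0.6, -0.05, 0, 0, 0, 0], [0.7, -0.055, 0, 0, 0, 0], [0.7, -0.055, 0, 0, 0, 0], [0.7, -0.055, 0, 0, 0, 0], [0.6, -0.05, 0, 0, 0, 0], [0.5, -0.03, 0, 0, 0, 0], [0.3, 0, 0, 0, 0, 0], [0, 0, 0, 0, 0, 0], [0, 0, 0, 0, 0, 0], [0, 0, 0, 0, 0, 0]]

```text
clock: 10.47
position: [0.5936, 0.0075, 0.2336]
ee_rot: [0.805, 0.593, -0.001, 0.0]
ft_force: [-0.2, -0.9, -0.1]
grip_width: 0.244
grasp_force: 39.5
```

Run:
```python
from h import *
go(.5944,.0098,.101)
S=lambda X:(proj('side',X)[0]-[185,140])*6
s=camera('side')[:,:,::-1]
cv2.imwrite('pics/c6.png',cv2.resize(s[155:255,185:285],(600,600),interpolation=cv2.INTER_CUBIC))
# stand hole: dark blob within brown top face, side view
hs=cv2.cvtColor(s,cv2.COLOR_BGR2HSV)
p=get_obs()['position']
print('tip',(proj('side',p+[.0012,.0038,-.0899])[0]-[185,155])*6,'hole',(proj('side',[.5956,.0136,.045])[0]-[185,155])*6)
```

```text
t 10.47 pos [0.5936 0.0075 0.2336] x [ 0.297  0.955 -0.001] z [-0.001 -0.001 -1.   ] F [-0.2 -0.9 -0.1] w 0.244 g 39.5
units [6.300e-02 3.000e-03 3.314e+00]
tip [242.35780716 220.26832338] hole [252.2680893  434.91266219]
```

View pics/c6.png

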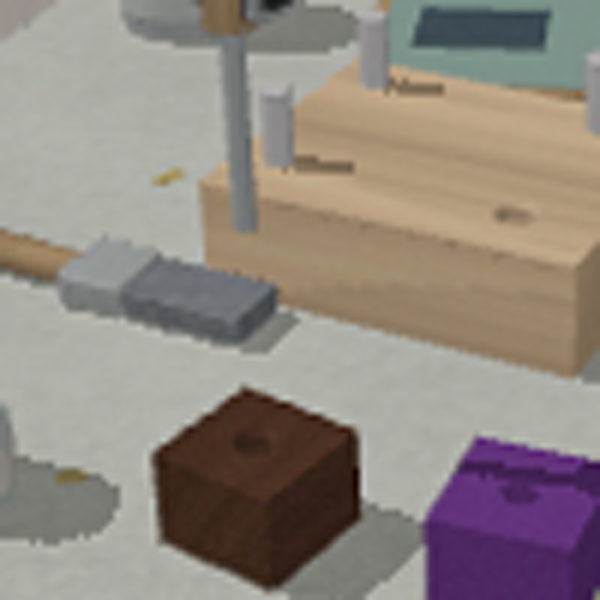

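The rod tip is at (244,228) and the stand hole at (251,442), against (242,220) and (252,435) predicted. Both show the same camera bias, so I lower it there with a small correction.

Emit:
carry_out:
  commands:
    - [[0.09, 0.01, 0.3, 0, 0, 0], [0, 0, 0.5, 0, 0, 0], [0, 0, 0.5, 0, 0, 0], [0, 0, 0.5, 0, 0, 0], [0, 0, 0.3, 0, 0, 0], [0, 0, 0.15, 0, 0, 0], [0, 0, 0.1, 0, 0, 0], [0, 0, 0.1, 0, 0, 0], [0, 0, 0.1, 0, 0, 0], [0, 0, 0, 0, 0, 0], [0, 0, 0, 0, 0, 0]]

```text
clock: 11.43
position: [0.5955, 0.012, 0.1325]
ee_rot: [0.805, 0.593, 0.0, 0.0]
ft_force: [1.0, -0.7, -1.6]
grip_width: 0.245
grasp_force: 39.4
```

Emit:
carry_out:
  commands:
    - [[0, 0, 0.1, 0, 0, 0], [0, 0, 0.1, 0, 0, 0], [0, 0, 0.1, 0, 0, 0], [0, 0, 0.1, 0, 0, 0], [0, 0, 0.1, 0, 0, 0], [0, 0, 0.1, 0, 0, 0], [0, 0, 0.1, 0, 0, 0], [0, 0, 0.05, 0, 0, 0], [0, 0, 0, 0, 0, 0], [0, 0, 0, 0, 0, 0]]

```text
clock: 12.27
position: [0.595, 0.0122, 0.1018]
ee_rot: [0.805, 0.593, -0.0, -0.0]
ft_force: [-0.8, -1.9, -2.9]
grip_width: 0.245
grasp_force: 39.4
```

Inserted, with the tip about 2 mm above the hole's floor. I touch down softly, open and retreat.

Emit:
carry_out:
  commands:
    - [[0, 0, 0.03, 0, 0, 0], [0, 0, 0.015, 0, 0, 0], [0, 0, 0, 0, 0, 0], [0, 0, 0, 0, 0, 0]]

```text
clock: 12.6
position: [0.5954, 0.0122, 0.1005]
ee_rot: [0.805, 0.593, 0.0, 0.0]
ft_force: [0.0, -3.5, -0.3]
grip_width: 0.243
grasp_force: 39.6
```

Emit:
carry_out:
  commands:
    - [[0, 0, 0, 0, 0, 0], [0, 0, 0, 0, 0, 0], [0, 0, 0, 0, 0, 0], [0, 0, 0, 0, 0, 0], [0, 0, 0, 0, 0, 0], [0, 0, 0, 0, 0, 0], [0, 0, 0, 0, 0, 0], [0, 0, 0, 0, 0, 0], [0, 0, -0.3, 0, 0, 0], [0, 0, -0.6, 0, 0, 0], [0, 0, -0.7, 0, 0, 0], [0, 0, -0.7, 0, 0, 0], [0, 0, -0.5, 0, 0, 0], [0, 0, 0, 0, 0, 0], [0, 0, 0, 0, 0, 0], [0, 0, 0, 0, 0, 0]]
  hand: -1

```text
clock: 13.93
position: [0.595, 0.0122, 0.2122]
ee_rot: [0.805, 0.593, -0.0, -0.0]
ft_force: [-0.3, 0.4, -0.6]
grip_width: 1.004
grasp_force: 0.0
```

Run:
```python
from h import *
go(.5193,.2255,.2)
s=camera('side')[:,:,::-1]; t=camera('top')[:,:,::-1]
a=cv2.resize(s[160:350,165:305],(442,600),interpolation=cv2.INTER_CUBIC)
b=cv2.resize(t[190:250,110:190],(352,264),interpolation=cv2.INTER_CUBIC); b=cv2.copyMakeBorder(b,0,336,0,0,cv2.BORDER_CONSTANT)
cv2.imwrite('pics/c7.png',np.hstack([a,b]))
for nm,w in (('long',[.5353,.2768,.098]),('short',[.5196,.2264,.074]),('mid',[.503,.1723,.086])): print(nm,(proj('side',w)[0]-[165,160])*3.158,(proj('top',w)[0]-[110,190])*4.4+[442,0])
```

```text
t 13.93 pos [0.595  0.0122 0.2122] x [ 0.296  0.955 -0.   ] z [-0. -0. -1.] F [-0.3  0.4 -0.6] w 1.004 g 0.0
units [ 4.533 -3.387  0.305]
long [ 79.48055187 408.04319483] [495.02777097 101.46432352]
short [151.09024419 388.25648563] [595.2257287  131.50198518]
mid [214.36193623 323.22095082] [687.09787463 157.39366148]
```

View pics/c7.png

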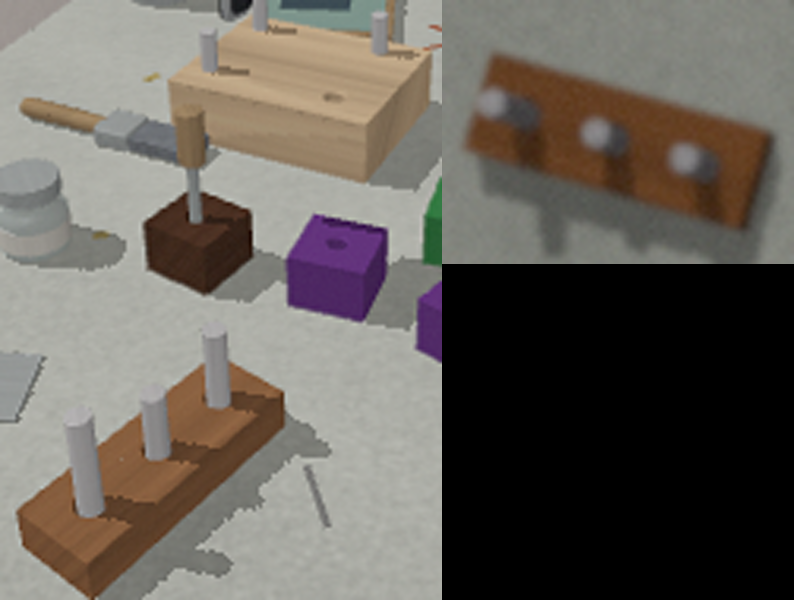

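The rod is back upright in its stand. Rack tops are at (80,415), (154,392) and (215,330), with the one in the middle hole clearly the shortest at about 54 mm expected, so that is the short post. It is also consistent in the top view at (597,135).

Emit:
carry_out:
  commands:
    - [[0.2, -0.15, 0, 0, 0, 0], [0.4, -0.3, 0, 0, 0, 0], [0.5, -0.38, 0, 0, 0, 0], [0.6, -0.45, 0, 0, 0, 0], [0.6, -0.45, 0, 0, 0, 0], [0.6, -0.45, 0, 0, 0, 0], [0.6, -0.45, 0, 0, 0, 0], [0.5, -0.38, 0, 0, 0, 0], [0.365, -0.28, 0, 0, 0, 0], [0.15, -0.11, 0, 0, 0, 0], [0, 0, 0.5, 0, 0, 0], [0, 0, 0.6, 0, 0, 0], [0, 0, 0.5, 0, 0, 0], [0, 0, 0.3, 0, 0, 0], [0, 0, 0, 0, 0, 0], [0, 0, 0, 0, 0, 0], [0, 0, 0, 0, 0, 0]]

```text
clock: 15.45
position: [0.5194, 0.2253, 0.1375]
ee_rot: [0.805, 0.593, 0.001, 0.0]
ft_force: [0.6, 0.2, -0.6]
grip_width: 0.995
grasp_force: 0.0
```

```bash
python3 -c "
from h import *
go(.5185,.225,.04)"
```

```text
t 15.45 pos [0.5194 0.2253 0.1375] x [0.296 0.955 0.001] z [ 0.001  0.001 -1.   ] F [ 0.6  0.2 -0.6] w 0.995 g 0.0
units [-0.016 -0.023  2.438]
```

Emit:
carry_out:
  commands:
    - [[-0.016, -0.022, 0.3, 0, 0, 0], [0, 0, 0.5, 0, 0, 0], [0, 0, 0.5, 0, 0, 0], [0, 0, 0.5, 0, 0, 0], [0, 0, 0.4, 0, 0, 0], [0, 0, 0.22, 0, 0, 0], [0, 0, 0, 0, 0, 0], [0, 0, 0, 0, 0, 0]]

```text
clock: 16.12
position: [0.518, 0.2249, 0.04]
ee_rot: [0.805, 0.593, 0.0, -0.0]
ft_force: [-0.1, 0.4, 0.7]
grip_width: 1.0
grasp_force: 0.0
```

Emit:
carry_out:
  commands:
    - [[0, 0, 0, 0, 0, 0], [0, 0, 0, 0, 0, 0], [0, 0, 0, 0, 0, 0], [0, 0, 0, 0, 0, 0], [0, 0, 0, 0, 0, 0], [0, 0, 0, 0, 0, 0], [0, 0, 0, 0, 0, 0], [0, 0, 0, 0, 0, 0], [0, 0, 0, 0, 0, 0], [0, 0, 0, 0, 0, 0]]
  hand: 1
  force: 30

```text
clock: 16.95
position: [0.518, 0.2248, 0.0398]
ee_rot: [0.805, 0.593, 0.0, 0.0]
ft_force: [-0.8, -0.2, 4.5]
grip_width: 0.179
grasp_force: 29.3
```

```bash
python3 -c "
from h import *
go(.5185,.225,.2)"
```

```text
t 16.95 pos [0.518  0.2248 0.0398] x [0.296 0.955 0.   ] z [ 0. -0. -1.] F [-0.8 -0.2  4.5] w 0.179 g 29.3
units [ 0.01   0.012 -4.005]
```

Emit:
carry_out:
  commands:
    - [[0, 0, -0.1, 0, 0, 0], [0, 0, -0.3, 0, 0, 0], [0, 0, -0.5, 0, 0, 0], [0, 0, -0.6, 0, 0, 0], [0, 0, -0.7, 0, 0, 0], [0, 0, -0.7, 0, 0, 0], [0, 0, -0.6, 0, 0, 0], [0, 0, -0.4, 0, 0, 0], [0, 0, -0.1, 0, 0, 0], [0, 0, 0, 0, 0, 0]]

```text
clock: 17.78
position: [0.5183, 0.225, 0.2012]
ee_rot: [0.805, 0.593, 0.001, 0.001]
ft_force: [0.4, -0.1, -0.4]
grip_width: 0.175
grasp_force: 29.5
```

Emit:
carry_out:
  commands:
    - [[-0.2, 0.08, 0, 0, 0, 0], [-0.4, 0.16, 0, 0, 0, 0], [-0.6, 0.241, 0, 0, 0, 0], [-0.7, 0.281, 0, 0, 0, 0], [-0.7, 0.281, 0, 0, 0, 0], [-0.7, 0.281, 0, 0, 0, 0], [-0.7, 0.281, 0, 0, 0, 0], [-0.7, 0.281, 0, 0, 0, 0], [-0.7, 0.281, 0, 0, 0, 0], [-0.7, 0.281, 0, 0, 0, 0], [-0.7, 0.281, 0, 0, 0, 0], [-0.7, 0.281, 0, 0, 0, 0], [-0.7, 0.281, 0, 0, 0, 0], [-0.585, 0.236, 0, 0, 0, 0], [-0.4, 0.16, 0, 0, 0, 0], [-0.2, 0.083, 0, 0, 0, 0], [0, 0, 0, 0, 0, 0], [0, 0, 0, 0, 0, 0], [0, 0, 0, 0, 0, 0]]

```text
clock: 19.37
position: [0.5507, -0.1767, 0.1993]
ee_rot: [0.804, 0.594, 0.0, -0.0]
ft_force: [-0.4, -0.1, -0.8]
grip_width: 0.178
grasp_force: 29.5
```

```bash
python3 -c "
from h import *
go(.551,-.1785,.108)"
```

```text
t 19.37 pos [ 0.5507 -0.1767  0.1993] x [0.294 0.956 0.001] z [-0.     0.001 -1.   ] F [-0.4 -0.1 -0.8] w 0.178 g 29.5
units [-0.041  0.022  2.282]
```

Emit:
carry_out:
  commands:
    - [[-0.03, 0.02, 0.4, 0, 0, 0], [0, 0, 0.6, 0, 0, 0], [0, 0, 0.6, 0, 0, 0], [0, 0, 0.4, 0, 0, 0], [0, 0, 0.22, 0, 0, 0], [0, 0, 0, 0, 0, 0], [0, 0, 0, 0, 0, 0], [0, 0, 0, 0, 0, 0], [0, 0, 0, 0, 0, 0]]

```text
clock: 20.12
position: [0.552, -0.1799, 0.1122]
ee_rot: [0.805, 0.593, 0.001, 0.001]
ft_force: [-0.0, 0.2, -0.4]
grip_width: 0.176
grasp_force: 29.5
```

Run:
```python
from h import *
go(.551,-.1785,.06)
s=camera('side')[:,:,::-1]
cv2.imwrite('pics/c8.png',cv2.resize(s[150:225,215:315],(800,600),interpolation=cv2.INTER_CUBIC))
S=lambda X:((proj('side',X)[0]-[215,150])*8).round(1)
p=get_obs()['position']
print('foot c',S(p+[0,0,-.0298]),'bore',S([.551,-.1785,.06]),'below foot at mouth',S([p[0],p[1],.06]),'y+10',S([.551,-.1685,.06]),'x+10',S([.561,-.1785,.06]))
for w in ([.6787,-.1899,.1],[.5414,-.2772,.1]): print(S(w))
```

```text
t 20.12 pos [ 0.552  -0.1799  0.1122] x [ 0.296  0.955 -0.   ] z [ 0.002 -0.001 -1.   ] F [-0.   0.2 -0.4] w 0.176 g 29.5
units [ 0.026 -0.036  1.304]
foot c [445.5 263.1] bore [446.2 321.1] below foot at mouth [445.5 318.9] y+10 [436.5 333.9] x+10 [419.7 316.6]
[127.3 153.8]
[560.8 112.7]
```

View pics/c8.png

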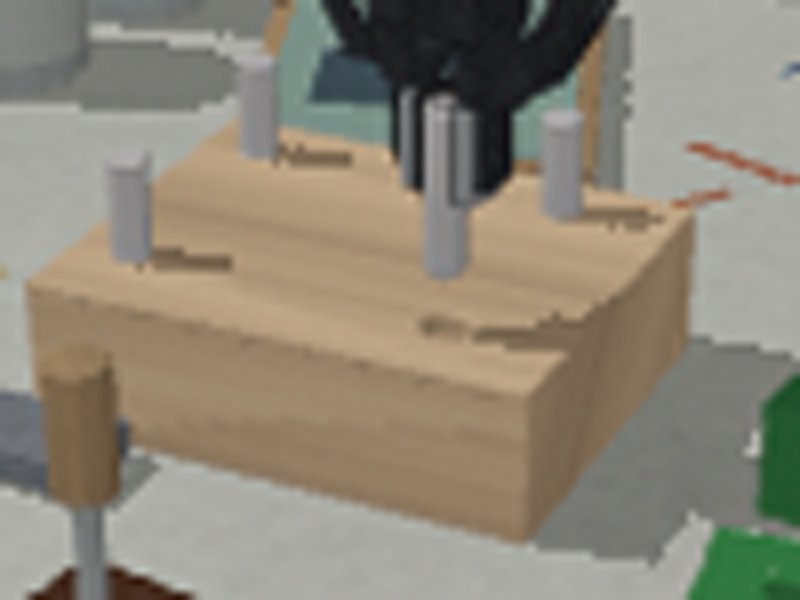

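The post's foot at (447,270) is directly above the bore at (446,326), within about 1 mm after the camera bias. I lower it slowly.

Emit:
carry_out:
  commands:
    - [[0.01, -0.02, 0.2, 0, 0, 0], [0, 0, 0.2, 0, 0, 0], [0, 0, 0.08, 0, 0, 0], [0, 0, 0, 0, 0, 0], [0, 0, 0, 0, 0, 0], [0, 0, 0, 0, 0, 0]]

```text
clock: 20.67
position: [0.5506, -0.1793, 0.0917]
ee_rot: [0.805, 0.593, 0.0, 0.0]
ft_force: [-0.3, -0.3, -0.3]
grip_width: 0.178
grasp_force: 29.5
```

Emit:
carry_out:
  commands:
    - [[0, 0, 0.03, 0, 0, 0], [0, 0, 0.03, 0, 0, 0], [0, 0, 0.03, 0, 0, 0], [0, 0, 0.03, 0, 0, 0], [0, 0, 0, 0, 0, 0], [0, 0, 0, 0, 0, 0]]

```text
clock: 21.17
position: [0.5513, -0.1796, 0.0888]
ee_rot: [0.805, 0.593, 0.0, 0.001]
ft_force: [-4.9, 1.8, 18.0]
grip_width: 0.175
grasp_force: 31.3
```

Contact on the bevel at mouth depth, so the post is slightly off-centre. I ease the press and search sideways by about 1 mm.

Emit:
carry_out:
  commands:
    - [[0, 0, -0.03, 0, 0, 0], [0.007, 0.024, 0, 0, 0, 0], [0, 0, 0, 0, 0, 0], [0, 0, 0, 0, 0, 0]]

```text
clock: 21.5
position: [0.5514, -0.1795, 0.0891]
ee_rot: [0.805, 0.593, -0.0, 0.0]
ft_force: [-5.8, 1.7, 11.4]
grip_width: 0.173
grasp_force: 30.8
```

Emit:
carry_out:
  commands:
    - [[-0.007, -0.024, 0, 0, 0, 0], [-0.007, -0.024, 0, 0, 0, 0], [0, 0, 0, 0, 0, 0], [0, 0, 0, 0, 0, 0]]

```text
clock: 21.83
position: [0.5507, -0.1794, 0.0893]
ee_rot: [0.805, 0.593, 0.001, 0.001]
ft_force: [0.2, -0.1, 7.8]
grip_width: 0.174
grasp_force: 30.3
```

Emit:
carry_out:
  commands:
    - [[0.007, 0.024, 0, 0, 0, 0], [0.024, -0.007, 0, 0, 0, 0], [0, 0, 0, 0, 0, 0], [0, 0, 0, 0, 0, 0]]

```text
clock: 22.17
position: [0.5511, -0.1791, 0.0893]
ee_rot: [0.805, 0.593, 0.0, 0.001]
ft_force: [-3.2, -1.4, 9.6]
grip_width: 0.175
grasp_force: 30.4
```

Emit:
carry_out:
  commands:
    - [[-0.014, -0.048, 0, 0, 0, 0], [0, 0, 0, 0, 0, 0], [0, 0, 0, 0, 0, 0], [0, 0, 0, 0, 0, 0]]

```text
clock: 22.5
position: [0.5497, -0.1789, 0.0895]
ee_rot: [0.805, 0.593, 0.001, 0.001]
ft_force: [-0.9, -0.9, 8.1]
grip_width: 0.177
grasp_force: 30.3
```

Emit:
carry_out:
  commands:
    - [[0.024, -0.007, 0, 0, 0, 0], [0, 0, 0, 0, 0, 0], [0, 0, 0, 0, 0, 0], [0, 0, 0, 0, 0, 0]]

```text
clock: 22.83
position: [0.5498, -0.1786, 0.0895]
ee_rot: [0.805, 0.593, 0.001, 0.002]
ft_force: [-0.4, -2.9, 7.6]
grip_width: 0.175
grasp_force: 30.4
```

The foot seems to rest at the very edge, so I measure the bore and posts more carefully from the saved top picture and check against the side view.

Run:
```python
from h import *
np.set_printoptions(precision=4,suppress=True)
im=cv2.imread("raw_top.png").astype(float)
def cen(wt,px,r=5):
    x,y=px; X,Y=np.meshgrid(np.arange(int(x)-r,int(x)+r+1),np.arange(int(y)-r,int(y)+r+1))
    w=np.clip(wt[Y,X],0,None); return np.array([(w*X).sum(),(w*Y).sum()])/w.sum()
g=im.mean(2); S=im.max(2)-im.min(2)
c2r=lambda x,y:np.array([110+(x+.5)/3.07-.5,130+(y+.5)/3.07-.5])
b=c2r(616,220); x,y=int(round(b[0])),int(round(b[1]))
print(g[y-6:y+7,x-6:x+7].astype(int))
loc=np.median(g[y-8:y+9,x-8:x+9]); cb=cen(loc-8-g,(x,y)); print(cb,plane("top",cb,.06),plane("top",cb,.055))
P=[]
for xy in [(627,57),(752,65),(747,227)]:
    q=c2r(*xy); x,y=int(round(q[0])),int(round(q[1])); 
    w=np.where(S<25,g-95,0); c=cen(w,(x,y),4); P.append(plane("top",c,.1)[0,:2]); print(xy,c,P[-1])
    print(g[y-4:y+5,x-4:x+5].astype(int))
P=np.array(P); B=np.array([[75,45],[75,-55],[-55,-55]])/1000
bc=B-B.mean(0); pc=P-P.mean(0)
th=np.arctan2((bc[:,0]*pc[:,1]-bc[:,1]*pc[:,0]).sum(),(bc*pc).sum()); R=np.array([[np.cos(th),-np.sin(th)],[np.sin(th),np.cos(th)]])
print(np.degrees(th),"bore",R@(np.array([-.055,.045])-B.mean(0))+P.mean(0),"res",pc-bc@R.T)
```

```text
[[118 120 113 109 113 113 109 109 106 104 106 112 113]
 [118 113 113 114 108 110 110 109 102 104 107 112 112]
 [118 115 113 112 109 106 103 104 101 107 103 110 113]
 [115 116 113 108 104  94  89  88  91  97 103 110 110]
 [116 115 111 106  93  82  74  72  78  88  98 108 112]
 [114 113 106  96  83  72  66  67  64  76  94 106 108]
 [111 112 104  87  80  74  68  72  69  72  88 105 110]
 [118 110 104  91  79  72  68  74  68  70  82 104 112]
 [117 113 103  92  79  76  77  77  75  76  88 101 106]
 [115 113 108  97  88  78  76  77  80  83  97 104 111]
 [112 114 111 103  95  93  85  82  90  95 103 106 111]
 [116 113 113 109 107 101  99  95  99  97 104 112 111]
 [118 113 113 114 110 106 103 102 103 104 106 107 109]]
[310.6874 201.6005] [[ 0.5541 -0.1804  0.06  ]] [[ 0.5547 -0.181   0.055 ]]
(627, 57) [314.3766 146.9635] [ 0.6818 -0.1912]
[[118 120 123 129 124 123 123 120 119]
 [117 123 126 133 129 130 125 124 118]
 [119 119 126 132 134 134 131 127 120]
 [112 117 122 133 132 132 129 125 117]
 [106 106 115 126 130 129 129 121 113]
 [ 99  89  99 114 120 120 117 114 110]
 [ 93  77  80  91  97 100 
[... 296 characters left out ...]
 [ 82  86 109 121 127 126 123 119 117]
 [ 72  77  87 107 112 112 116 113 116]
 [ 68  64  72  79  87 100 106 111 115]
 [ 67  65  66  69  83  97 110 116 116]
 [ 70  65  68  73  84 102 110 112 118]]
(747, 227) [353.7118 202.3697] [ 0.5443 -0.2791]
[[117 117 119 124 124 129 126 127 121]
 [109 108 119 128 132 134 132 128 123]
 [103 104 118 127 133 134 133 128 124]
 [ 88  90 109 126 133 131 132 126 122]
 [ 76  77  99 121 127 128 127 125 121]
 [ 71  70  83 105 112 121 128 122 122]
 [ 75  67  71  84  94 107 116 120 120]
 [ 79  69  68  71  81  92 108 118 121]
 [ 89  79  78  78  78  90 104 115 116]]
-5.018540661923773 bore [ 0.5526 -0.1797] res [[-0.0003 -0.0002]
 [-0.0001 -0.    ]
 [ 0.0004  0.0002]]
```

The bore measures (0.554, -0.180) from its dark disc and (0.5526, -0.1797) from the posts, so I take (0.5535, -0.180). I lift slightly, shift 4 mm and lower again.

Emit:
carry_out:
  commands:
    - [[0, 0, -0.1, 0, 0, 0], [-0.003, 0.05, 0, 0, 0, 0], [-0.003, 0.05, 0, 0, 0, 0], [0, 0, 0, 0, 0, 0], [0, 0, 0, 0, 0, 0], [0, 0, 0, 0, 0, 0]]

```text
clock: 23.33
position: [0.5521, -0.1785, 0.0917]
ee_rot: [0.805, 0.593, -0.0, -0.0]
ft_force: [1.4, -0.9, -0.4]
grip_width: 0.176
grasp_force: 29.6
```

Emit:
carry_out:
  commands:
    - [[0, 0, 0.05, 0, 0, 0], [0, 0, 0.05, 0, 0, 0], [0, 0, 0.03, 0, 0, 0], [0, 0, 0.03, 0, 0, 0], [0, 0, 0, 0, 0, 0], [0, 0, 0, 0, 0, 0]]

```text
clock: 23.83
position: [0.5534, -0.1792, 0.0886]
ee_rot: [0.805, 0.593, 0.0, 0.002]
ft_force: [-8.6, 0.7, 26.3]
grip_width: 0.174
grasp_force: 33.7
```

Emit:
carry_out:
  commands:
    - [[0, 0, -0.1, 0, 0, 0], [0, 0, -0.1, 0, 0, 0], [0, 0, 0, 0, 0, 0], [0, 0, 0, 0, 0, 0], [0, 0, 0, 0, 0, 0], [0, 0, 0, 0, 0, 0]]

```text
clock: 24.33
position: [0.5521, -0.1786, 0.0931]
ee_rot: [0.805, 0.593, -0.0, -0.0]
ft_force: [-0.4, 0.6, -0.9]
grip_width: 0.175
grasp_force: 30.0
```

Run:
```python
from h import *
ps=[];ims=[]
for i in range(6):
    ims.append(camera('side')[:,:,::-1].astype(float)); ps.append(get_obs()['position'])
print(np.array(ps).round(4)); p=np.mean(ps,0); print(p)
s=np.mean(ims,0).astype(np.uint8); cv2.imwrite('raw_s9.png',s)
cv2.imwrite('pics/c9.png',cv2.resize(s[160:208,240:304],(800,600),interpolation=cv2.INTER_CUBIC))
S=lambda X:((proj('side',X)[0]-[240,160]+.5)*12.5).round(1)
print('foot',S(p+[0,0,-.0298]),'top',S(p+[0,0,.0342]),'mouth below',S([p[0],p[1],.06]))
print('bore A',S([.5541,-.1804,.06]),'B',S([.5526,-.1797,.06]))
for w in ([.6818,-.1912,.1],[.6733,-.2907,.1],[.5443,-.2791,.1],[.5443,-.2791,.06]): print(S(w))
```

```text
[[ 0.5521 -0.1786  0.0932]
 [ 0.5521 -0.1786  0.0932]
 [ 0.5522 -0.1786  0.0933]
 [ 0.5522 -0.1787  0.0934]
 [ 0.5522 -0.1786  0.0934]
 [ 0.5523 -0.1787  0.0935]]
[ 0.55218252 -0.17863305  0.09334838]
foot [386.3 368.1] top [386.4 110.3] mouth below [386.3 381.9]
bore A [381. 377.] B [386.2 379.5]
[-117.   117.5]
[ 84.7 -35.9]
[560.8  52.6]
[557.7 203. ]
```

View pics/c9.png

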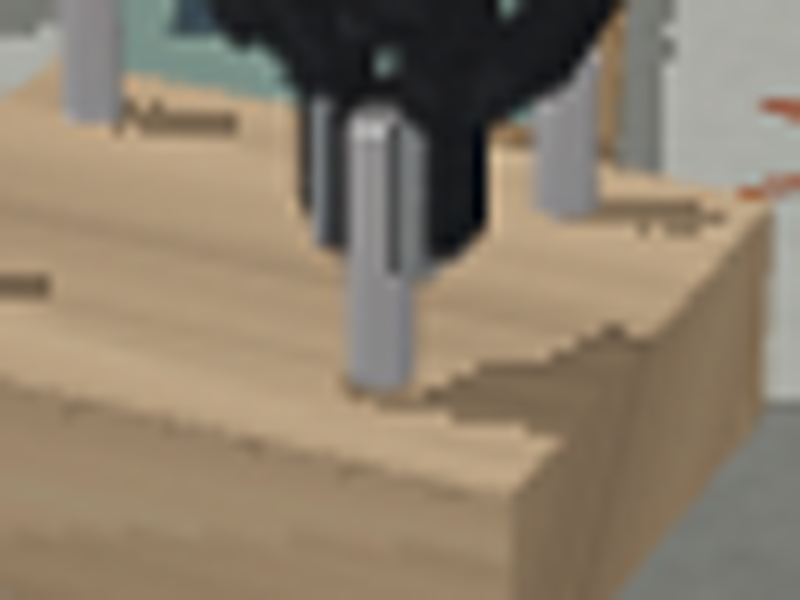

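The foot is at (380,378), 3 mm above the mouth, and the bore's dark rim centres near (384,385). Dropped straight down, the foot would land at about row 392. It is too far toward +y by about 3 mm, so the post sits off-centre in the grip. I correct by about -3 mm in y.

Emit:
carry_out:
  commands:
    - [[-0.036, 0.018, 0, 0, 0, 0], [-0.036, 0.018, 0, 0, 0, 0], [0, 0, 0, 0, 0, 0], [0, 0, 0, 0, 0, 0], [0, 0, 0.04, 0, 0, 0], [0, 0, 0.04, 0, 0, 0], [0, 0, 0.03, 0, 0, 0], [0, 0, 0.03, 0, 0, 0], [0, 0, 0, 0, 0, 0], [0, 0, 0, 0, 0, 0]]

```text
clock: 25.47
position: [0.5527, -0.1819, 0.0879]
ee_rot: [0.805, 0.593, -0.0, 0.0]
ft_force: [-0.4, -1.0, 0.2]
grip_width: 0.179
grasp_force: 30.1
```

No force below the earlier contact height, so it is entering. I continue slowly.

Emit:
carry_out:
  commands:
    - [[0, 0, 0.04, 0, 0, 0], [0, 0, 0.04, 0, 0, 0], [0, 0, 0.04, 0, 0, 0], [0, 0, 0.04, 0, 0, 0], [0, 0, 0, 0, 0, 0], [0, 0, 0, 0, 0, 0]]

```text
clock: 25.97
position: [0.5525, -0.1824, 0.0813]
ee_rot: [0.805, 0.593, -0.0, 0.0]
ft_force: [-1.1, -3.3, 0.2]
grip_width: 0.179
grasp_force: 30.1
```

Emit:
carry_out:
  commands:
    - [[-0.01, 0, 0.04, 0, 0, 0], [0, 0, 0.04, 0, 0, 0], [0, 0, 0.04, 0, 0, 0], [0, 0, 0.04, 0, 0, 0], [0, 0, 0.04, 0, 0, 0], [0, 0, 0.04, 0, 0, 0], [0, 0, 0, 0, 0, 0], [0, 0, 0, 0, 0, 0]]

```text
clock: 26.63
position: [0.5525, -0.1825, 0.0716]
ee_rot: [0.805, 0.593, -0.0, -0.0]
ft_force: [-1.6, -4.6, -0.3]
grip_width: 0.175
grasp_force: 30.0
```

Emit:
carry_out:
  commands:
    - [[0, 0, 0.03, 0, 0, 0], [0, 0, 0.03, 0, 0, 0], [0, 0, 0.03, 0, 0, 0], [0, 0, 0.03, 0, 0, 0], [0, 0, 0, 0, 0, 0], [0, 0, 0, 0, 0, 0]]

```text
clock: 27.13
position: [0.5525, -0.1825, 0.0671]
ee_rot: [0.805, 0.593, -0.0, 0.0]
ft_force: [-3.4, -5.0, 1.3]
grip_width: 0.177
grasp_force: 30.3
```

Emit:
carry_out:
  commands:
    - [[-0.01, 0, 0.025, 0, 0, 0], [0, 0, 0.025, 0, 0, 0], [0, 0, 0, 0, 0, 0], [0, 0, 0, 0, 0, 0]]

```text
clock: 27.47
position: [0.5526, -0.1826, 0.0655]
ee_rot: [0.805, 0.593, -0.0, 0.0]
ft_force: [-4.8, -3.6, 5.1]
grip_width: 0.177
grasp_force: 30.7
```

Emit:
carry_out:
  commands:
    - [[0, 0, 0.025, 0, 0, 0], [0, 0, 0.0, 0, 0, 0], [0, 0, 0, 0, 0, 0]]

```text
clock: 27.72
position: [0.5527, -0.1827, 0.0654]
ee_rot: [0.805, 0.593, -0.0, 0.0]
ft_force: [-9.0, -2.3, 13.6]
grip_width: 0.18
grasp_force: 31.9
```

It is on the floor: 13.6 N at TCP z 0.0654, against 0.0658 expected for full seating. I ease off, release, rise and check.

Emit:
carry_out:
  commands:
    - [[0, 0, -0.03, 0, 0, 0], [0, 0, 0, 0, 0, 0]]

```text
clock: 27.88
position: [0.5525, -0.1826, 0.0655]
ee_rot: [0.805, 0.593, -0.0, 0.0]
ft_force: [-5.0, -3.7, 5.0]
grip_width: 0.175
grasp_force: 30.5
```

Emit:
carry_out:
  commands:
    - [[0, 0, 0, 0, 0, 0], [0, 0, 0, 0, 0, 0], [0, 0, 0, 0, 0, 0], [0, 0, 0, 0, 0, 0], [0, 0, 0, 0, 0, 0], [0, 0, 0, 0, 0, 0], [0, 0, 0, 0, 0, 0], [0, 0, 0, 0, 0, 0], [0, 0, -0.2, 0, 0, 0], [0, 0, -0.5, 0, 0, 0], [0, 0, -0.7, 0, 0, 0], [0, 0, -0.7, 0, 0, 0], [0, 0, -0.7, 0, 0, 0], [0, 0, -0.7, 0, 0, 0], [0, 0, -0.5, 0, 0, 0], [0, 0, 0, 0, 0, 0], [0, 0, 0, 0, 0, 0]]
  hand: -1

```text
clock: 29.3
position: [0.5532, -0.1826, 0.227]
ee_rot: [0.805, 0.593, 0.001, 0.001]
ft_force: [-0.7, 0.7, 0.1]
grip_width: 0.995
grasp_force: 0.0
```

Run:
```python
from h import *
go(.55,-.18,.25)
s=camera('side')[:,:,::-1]; cv2.imwrite('raw_s10.png',s)
cv2.imwrite('pics/c10.png',cv2.resize(s[140:340,170:350],(540,600),interpolation=cv2.INTER_CUBIC))
print([((proj('side',w)[0]-[170,140])*3).round(1) for w in ([.553,-.18,.1],[.553,-.18,.106],[.6818,-.1912,.1],[.6733,-.2907,.1],[.5443,-.2791,.1])])
```

```text
t 29.3 pos [ 0.5532 -0.1826  0.227 ] x [ 0.296  0.955 -0.   ] z [ 0.003 -0.001 -1.   ] F [-0.7  0.7  0.1] w 0.995 g 0.0
units [ 0.039 -0.094 -0.574]
[array([300.9, 111.3]), array([300.9, 105.5]), array([180.4,  86.7]), array([228.8,  49.9]), array([343.1,  71.1])]
```

View pics/c10.png

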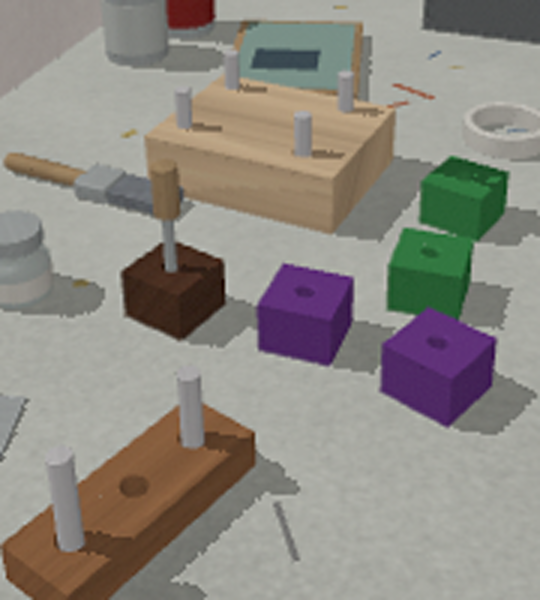

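The new post's top at (302,116) shows the same +5 px row offset as the fixed posts at (184,92) and (346,75), so it is level. The rod is upright in its stand, the other two spares are in the rack, and the gripper is clear.

```bash
python3 -c "
from workcell import *
print(hand_in())"
```

```text
the job is handed in; nothing more can be done
None
```

Job handed in at about 29 s: the rod found the bore 24 mm deep and is back in its stand, and the short post is seated home and level with the other three. Contact forces briefly reached about 25 N while probing and 26 N while finding the bore mouth.

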